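Shut and lock the control box's access cover

ROBOT

A 7-joint arm with a two-finger parallel gripper is mounted at the origin on a cart in front of the work surface, level with it; the furniture and walls round the work are solid. World frame = base frame: x ahead of the robot, y to its left, z up, the work surface at z = 0. Lengths are in m, angles in degrees, forces in N, time in s.
With the tool pointing down it reaches from about 0.425 to 0.95 m from the base axis. Payload 4.7 kg.
Tool frame: the origin (TCP) lies midway between the tips of the shut fingers; the grasp point (between the pads) lies 19 mm behind it; z points along the fingers, y is the line along which they close (so a half turn about z gives the same grasp; the last joint's range is limited). The gripper opens to 85 mm and grips with 20 to 120 N. Pads are 22 mm wide; open, the fingers measure 114 mm over their backs; the gripper's body (76 mm by 85 mm) begins 54 mm behind the grasp point. The pads swing forward as they close: fully open they stand 13 mm farther back than shut.
Start: joints at [-66.687, 26.849, -2.785, 87.806, 1.381, 65.374, -4.715], TCP at [0.285, 0.612, 0.231] pointing down, gripper open.
Joint ranges: [-148.3, 148.3], [-19.14, 114.17], [-79.39, 73.82], [5.75, 140.21], [-59.74, 239.74], [12.07, 113.84], [-152.46, 152.46]. Speed limits (degrees/s): [147.25, 147.25, 180, 180, 180, 180, 180].

INTERFACE

Orientations are given as a 3x3 rotation matrix whose columns are the frame's x, y, z axes.
In Python, from cell import manip gives the robot as it stands. The module is installed in compiled form; this text tells all that it offers.
- The arm moves only by the tool step_arm, never from a script. Its argument "series" is a list of rows, each an object of numbers: "dx", "dy", "dz": the shift along the tool's x, y, z in mm; "turn": the turn about the tool's z in rad; "jaw": the gripper command: -1 is fully open, 1 is shut, values between are in proportion. A call has 1 to 20 rows; each row shifts and turns the commanded pose from where the row before left it, along the tool's axes as they then stand; what a row does not reach is not made up. A row lasts 1/12 s, in which the tool goes at most 41.7 mm and 7.16 degrees, less where a joint would pass 70% of its speed; a pose out of reach is approached as far as the arm can. A call is refused whole if a number of a shift passes 41.7 or a number of a turn 0.125, either way. A call with a gripper value outside its range is refused whole. The fingers move at their own pace and stop on an object; "grip_force" is the grip in N (left out, the last holds). Time passes only in rows, so rows that do not move let the fingers close. It gives the time, the measured TCP pose, the force, the opening and the grip force at its end, in the units of the state.
- manip.observe(): the state, without advancing time (a new reading comes with each control period).
- manip.grab_frame(name): name is "scene" or "top" or "wrist"; returns a dict with "pixels" (400x640x3 uint8, blue, green, red), "vfov" (degrees; the focal length in pixels is half the picture's height over the tangent of half this angle, whatever the lens; pixels are square), "cx", "cy" (the principal point, pixels), "rvec" (rotation vector, rad) and "tvec" (3), from world to camera coordinates, as OpenCV has them; the wrist camera has in their place "tool_from_camera" (4x4, takes a point from camera to tool coordinates, whose origin is the TCP and whose axes are the flange's). Camera axes: x right, y down, z forward; pixel columns grow to the right and rows downward; lengths in m; the calibration is good to about 2 mm. A picture is of the moment at which its call begins: read the wrist's pose just before it. There is no depth.
- manip.finish_job(): hands the job in; it is judged then, once.
Trained networks look in a picture, given as the dict that the camera call returned (one of the last four; its "shot" number tells which), for a name from the list of things; names that differ only in an ending like _2 or _b are one class to them, and where a whole thing is asked for, a point or a joint stands for the part that bears it (a point fixed in the world has none). Each returns a list of dicts, best first, with "confidence" (0 to 1); they miss things now and then, are a little off and sometimes report something else, mostly with a low value. They report only what shows in the picture. A call takes as long as a camera call.
- manip.regions_of(picture, query): "pixels" (400x640 bool, what is visible of it) and "point" ([row, column] in pixels, amid what is visible of it).
The state is a dict: "t": time; "joint_positions": joint angles; "qvel": joint speeds; "joint_efforts": joint torques, N m; "tool_pos": TCP position; "tcp_rot": TCP orientation; "contact_force": force on the tool from outside, world axes, zero at the start; "wrist_torque": the same for the moment, N m; "opening": opening from 0.0 (shut) to 1.0 (fully open); "gripper_force": force on a finger pad.
Only numpy, scipy, OpenCV 4.12 (cv2) and the standard library are available. Lean on these libraries where they do the work, as an engineer would, in place of code of your own. Each camera call takes 0.05 s, during which the arm holds its last target. There are 200 camera calls.

TASK

Shut the blue hinged cover of the grey control box. Then take the orange wing of the sprung quarter-turn stud, push it in until it meets the firm stop underneath, turn it a quarter turn clockwise as seen from above until it locks, and let go so that it springs back into its notch and holds the cover down. Feel your way: never lean on the stud or force it round with more than about 25 N, and leave the motor, the screwdriver and the pulley lying where they are.

Things in the scene. Friction and masses are not known exactly. Their poses are not given: they have to be found in the camera images.
- enclosure: grey control box fixed to the table, 150 (x) by 200 (y) by 56 mm high without its cover, walls 4 mm; origin at the centre of its underside; x points to the hinge side, z up. Small mounting ears at table level reach to y = +-123 mm; cable glands stick out 16 mm at its far wall. A steel catch for the stud sits inside, under the stud's place
- cover_hinge (a point): point on the hinge line of the cover, at the middle of the box's far (+x) rim, 77 mm from the box's centre in x and 56 mm above the table; the hinge line runs along the box's y
- cover (a joint): opening angle of the blue cover (153 by 204 by 4 mm, 0.25 kg; its underside is level with the hinge line when shut), rad: 0 is shut, flat on the rim; it grows as the near edge swings up, to at most 1.3. A stiff hinge (0.5 N m of friction) keeps it where it is left. Pushing down on the outer face near the free edge, beside the stud, shuts it
- cover_edge (a point): middle of the cover's free edge, on its outer face, 152 mm from the hinge line
- stud: quarter-turn stud on the cover's middle line (y = 0), 112 mm from the hinge line; origin on its axis, level with the cover's outer face while it is out; z along its axis, away from the box, x along the wing and along the 24 mm crossbar (5 mm thick) on its inner end, which enters a slot in the catch as the cover shuts; it cannot turn until the crossbar is pushed through the slot
- stud_wing (a point): centre of the top of the orange wing, 41 mm above the cover while the stud is out. The wing is 32 mm long (x), 12 mm wide, 22 mm tall (19 to 41 mm above the cover), over a 20 mm disc and a thin neck; grip it across its 12 mm
- stud_push (a joint): how far the stud is pushed in, m: 0 is out, at most 0.018. Spring: 3 N at once and 0.5 N more per mm. The crossbar is through the slot at 5 to 13 mm, different from box to box and not visible; 1.5 mm further it meets a stop of stiff rubber (about 35 N per mm). Turned a quarter it springs back 2.5 mm into a notch and locks, still 2.5 to 10.5 mm in
- stud_turn (a joint): turn of the stud, rad: 0 (wing square to the hinge line) is unlocked; grows clockwise as seen from above the cover; starts at 0 to 0.08; fixed end stop at 1.64; locked it rests between 1.35 and 1.64 (wing parallel to the hinge line). Turns easily once pushed through
- motor: small grey geared motor on a wood block, 18 by 47 by 35 mm, loose; origin at the centre of its underside; leave alone
- screwdriver: stubby screwdriver with grey and orange handle, 124 mm long, loose; origin at the centre of its underside; leave alone
- wheel_pink: turned wooden pulley with a pink band, 53 mm diameter, 18 mm high, loose; origin at the centre of its underside; leave alone

How it is judged (in metres and radians):
On the way, in this order (a step that is already met when the one before it is completed fails the run):
1. the cover is shut (within 0.03 rad) and the stud is not turned yet (value of joint cover below 0.03 rad and value of joint stud_turn below 0.5 rad), for 0.1 s.
2. the stud is turned past 1.35 rad with the cover shut (value of joint cover below 0.03 rad and value of joint stud_turn above 1.35 rad), for 0.1 s.
At the end, for the whole second after the job is handed in: The cover is shut within 0.03 rad, the stud is turned to at least 1.35 rad and has sprung back into its notch (still 1.5 to 11.5 mm in), and it is at rest (all of step 2 and value of joint stud_push between 0.0015 and 0.0115 m and linear speed of stud below 0.01 m/s); the robot touches nothing.
It fails at once if the stud is pressed or forced against the catch or its stop with more than 25 N (contact force between stud and enclosure above 25 N).
It fails at once if the motor is moved more than 25 mm (distance of motor from where it was at the start of the episode above 0.025 m).
It fails at once if the screwdriver is moved more than 25 mm (distance of screwdriver from where it was at the start of the episode above 0.025 m).
It fails at once if the pulley is moved more than 25 mm (distance of wheel_pink from where it was at the start of the episode above 0.025 m).
It also fails if it takes over 59 s, if anything falls off the work surface, if the arm or the gripper's body presses on something with over 40 N, if the wrist force passes 120 N, or if a joint passes its speed limit or range.

## Working session

There is one attempt and no reset: what is moved stays moved. The work goes in short steps, Python scripts to look and compute and a tool call to move; the robot and the scene stay as the last step left them, time stands still between calls to the robot, and variables do not carry over. Pictures are saved under pics/ and viewed, at most 10 in all, crops included, and the job is handed in when it is done.

Besides the shell and the picture viewer there is one more tool, called after "Request:" as name(argument=value, ...), one argument or row to a line, values as JSON. step_arm: Moves the arm, as the interface text tells. Its arguments: {"type":"object","properties":{"series":{"type":"array","items":{"type":"object","properties":{"dx":{"type":"number"},"dy":{"type":"number"},"dz":{"type":"number"},"turn":{"type":"number"},"jaw":{"type":"number"}}}},"grip_force":{"type":"number"}},"required":["series"]}

```bash
mkdir -p pics; cat > h.py <<'E'
import numpy as np, cv2
from cell import manip
def cam(p):
    f=200/np.tan(np.radians(p["vfov"])/2)
    K=np.array([[f,0,p["cx"]],[0,f,p["cy"]],[0,0,1.]])
    if "rvec" in p:
        R=cv2.Rodrigues(np.array(p["rvec"],float))[0]; t=np.array(p["tvec"],float).ravel()
    else:
        s=p["_s"]; T=np.eye(4); T[:3,:3]=np.array(s["tcp_rot"]); T[:3,3]=s["tool_pos"]
        M=np.linalg.inv(T@np.array(p["tool_from_camera"])); R=M[:3,:3]; t=M[:3,3]
    return K,R,t
def grab(n):
    s=manip.observe(); p=manip.grab_frame(n); p["_s"]=s; return p
def onplane(p,rc,z):
    K,R,t=cam(p); d=R.T@np.linalg.solve(K,[rc[1],rc[0],1.]); c=-R.T@t
    return c+d*(z-c[2])/d[2]
def ray(p,rc):
    K,R,t=cam(p); d=R.T@np.linalg.solve(K,[rc[1],rc[0],1.]); return -R.T@t,d/np.linalg.norm(d)
def tri(a,b):
    A=[];y=[]
    for c,d in (a,b):
        P=np.eye(3)-np.outer(d,d);A.append(P);y.append(P@c)
    return np.linalg.lstsq(np.vstack(A),np.hstack(y),rcond=None)[0]
def proj(p,X):
    K,R,t=cam(p); x=K@(R@np.asarray(X)+t); return x[:2]/x[2]
E
python3 - <<'E'
from h import *
for n in("scene","top"):
    p=grab(n); cv2.imwrite(f"pics/{n}0.png",p["pixels"]); print(n,[x.round(3).tolist() for x in cam(p)], "C",(-cam(p)[1].T@cam(p)[2]).round(3))
    for q in("enclosure","cover","stud","stud_wing","motor","screwdriver","wheel_pink"):
        try:
            for r in manip.regions_of(p,q)[:2]: print(q,round(r["confidence"],2),np.round(r["point"],1),r["pixels"].sum(),onplane(p,r["point"],0.05).round(3))
        except Exception as e: print(q,e)
s=manip.observe();print(s)
E
```

```text
scene [[[419.581, 0.0, 322.13], [0.0, 419.581, 202.359], [0.0, 0.0, 1.0]], [[0.694, -0.72, 0.012], [-0.522, -0.515, -0.68], [0.496, 0.466, -0.733]], [-0.544, 0.207, 0.766]] C [ 0.106 -0.642  0.709]
enclosure 0.86 [229.3 341.5] 8175 [ 0.526 -0.303  0.05 ]
cover 0.71 [199.6 348.4] 2293 [ 0.597 -0.258  0.05 ]
cover 0.58 [243.9 273.9] 286 [ 0.405 -0.233  0.05 ]
stud 0.56 [181.6 351.8] 209 [ 0.644 -0.227  0.05 ]
stud 0.52 [177.8 350.8] 206 [ 0.652 -0.217  0.05 ]
stud_wing 0.67 [181.4 352.9] 212 [ 0.647 -0.228  0.05 ]
motor 0.55 [232.1 339.7] 8153 [ 0.518 -0.305  0.05 ]
motor 0.49 [240.6 274.8] 269 [ 0.412 -0.229  0.05 ]
screwdriver 0.55 [180.5 311.7] 151 [ 0.583 -0.16   0.05 ]
wheel_pink 0.7 [292.4 300.7] 633 [ 0.367 -0.349  0.05 ]
top [[[430.751, 0.0, 317.907], [0.0, 430.751, 203.206], [0.0, 0.0, 1.0]], [[-0.011, -1.0, 0.015], [-0.997, 0.01, -0.081], [0.081, -0.016, -0.997]], [-0.246, 0.529, 0.897]] C [ 0.451 -0.237  0.941]
enclosure 0.89 [194.8 333.9] 7925 [ 0.541 -0.284  0.05 ]
cover 0.9 [182.2 337.8] 5386 [ 0.567 -0.293  0.05 ]
cover 0.59 [194.9 333. ] 8012 [ 0.541 -0.282  0.05 ]
stud
[... 404 characters left out ...]
6]), 'qvel': array([-0.00803492,  0.01956987,  0.0044518 , -0.06382925,  0.13624961,
        0.01014042, -0.03033749]), 'joint_efforts': array([ 3.15563511e-05, -5.10108232e+01, -4.65669134e-02, -2.38005853e+01,
        1.08341896e-02,  7.32484314e-04, -2.14374843e-06]), 'tool_pos': array([0.28492491, 0.61193582, 0.23134845]), 'tcp_rot': array([[-9.06536686e-01,  4.22127038e-01,  2.74721926e-05],
       [ 4.22127039e-01,  9.06536681e-01,  9.62261230e-05],
       [ 1.57150980e-05,  9.88292660e-05, -9.99999995e-01]]), 'contact_force': array([0.15591787, 0.25453687, 0.53262944]), 'wrist_torque': array([-0.02029495, -0.00288236, -0.00115746]), 'gripper_force': 0.0, 'opening': 0.9970251975469513}
```

```bash
python3 - <<'E'
import cv2,numpy as np
a=cv2.imread("pics/scene0.png")[130:330,200:460];b=cv2.imread("pics/top0.png")[110:310,220:480]
cv2.imwrite("pics/m.png",np.hstack([cv2.resize(x,(0,0),fx=1.53,fy=1.53,interpolation=cv2.INTER_CUBIC) for x in(a,b)]))
E
```

```text
(no output)
```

View pics/m.png

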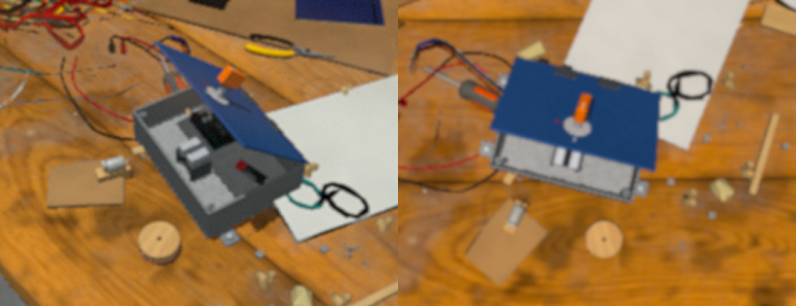

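View pics/scene0.png

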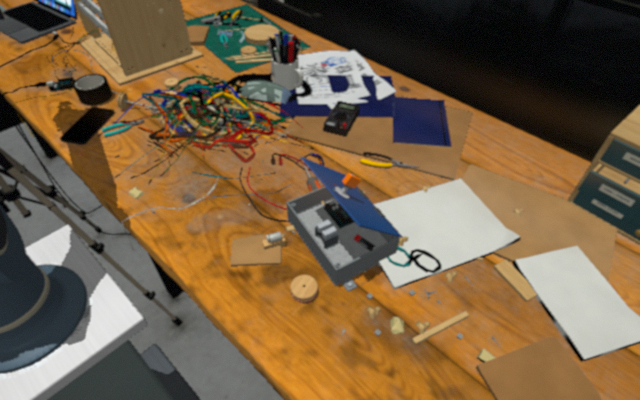

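The views show the blue cover about half open with the orange wing on it (scene ≈(348,182), top ≈(335,180)). The hinge is on the far side and the box is yawed slightly. The screwdriver lies left of the box, the motor and pulley on the near side. I'll fit pose and angle from silhouettes.

```bash
cat > fit.py <<'E'
from h import *
from scipy.optimize import differential_evolution
def quads(v):
    x,y,a,th=v; c,s=np.cos(a),np.sin(a); R=np.array([[c,-s,0],[s,c,0],[0,0,1]])
    W=lambda P:(R@np.array(P,float).T).T+[x,y,0]
    ct,st=np.cos(th),np.sin(th)
    C=lambda d,yy,h:(.077-d*ct+h*st,yy,.056+d*st+h*ct)
    cov=W([C(d,yy,h) for d in(-.001,.152) for yy in(-.102,.102) for h in(0,.004)])
    box=W([(i*.075,j*.1,k) for i in(-1,1) for j in(-1,1) for k in(0,.056)])
    wing=W([C(.112+i*.016,j*.006,h) for i in(-1,1) for j in(-1,1) for h in(.019,.041)])
    return cov,box,wing,W([C(.112,0,.004)])[0]
def hull(p,P,S=4):
    q=np.array([proj(p,X) for X in P])
    m=np.zeros((400,640),np.uint8); cv2.fillConvexPoly(m,cv2.convexHull((q*16).astype(np.int32)),1,shift=4); return m>0
E
python3 - <<'E'
from fit import *
obs=[]
for n in("scene","top"):
    p=grab(n); hsv=cv2.cvtColor(p["pixels"],cv2.COLOR_BGR2HSV)
    cv=manip.regions_of(p,"cover")[0]["pixels"]; en=manip.regions_of(p,"enclosure")[0]["pixels"]
    o=((hsv[...,0]>3)&(hsv[...,0]<16)&(hsv[...,1]>170)&(hsv[...,2]>140))
    blue=((hsv[...,0]>98)&(hsv[...,0]<125)&(hsv[...,1]>130))
    near=cv2.dilate((en|cv).astype(np.uint8),np.ones((7,7)))>0
    b=blue&near; st=manip.regions_of(p,"stud")
    print(n,cv.sum(),en.sum(),b.sum(),(cv&b).sum(),(en&cv).sum())
    obs.append((p,b,en|cv|b))
np.savez("o.npz",b0=obs[0][1],b1=obs[1][1])
def cost(v):
    cov,box,wing,_=quads(v); c=0
    for p,b,u in obs:
        w=hull(p,wing);w=cv2.dilate(w.astype(np.uint8),np.ones((13,13)))>0
        m=hull(p,cov); k=~w; U=m|hull(p,box)
        if p is obs[1][0]: c+=1-(m&b&k).sum()/((m|b)&k).sum()
        c+=1-(U&u&k).sum()/((U|u)&k).sum()
    return c
r=differential_evolution(cost,[(.48,.68),(-.38,-.18),(-.6,.4),(.2,1.3)],popsize=12,maxiter=60,seed=1,tol=1e-6)
print(r.x,r.fun); cov,box,wing,s=quads(r.x); print("stud",s,"wingtop",wing[1::2].mean(0)); np.save("pose.npy",r.x)
ims=[]
for p,b,u in obs:
    im=p["pixels"].copy()
    for P,col in((cov,(0,255,255)),(box,(0,255,0)),(wing,(255,255,255))):
        q=np.array([proj(p,X) for X in P]);cv2.polylines(im,[cv2.convexHull(q.astype(np.float32)).astype(int)],True,col,1)
    x,y=proj(p,box.mean(0)).astype(int); ims.append(cv2.resize(im[y-90:y+90,x-90:x+90],(400,400)))
cv2.imwrite("pics/fit.png",np.hstack(ims))
E
```

```text
scene 2307 8052 1223 1192 2271
top 5437 7972 4433 4432 5408
[ 0.53953263 -0.28580695 -0.25559774  0.76430913] 0.23711272020455632
stud [ 0.53848749 -0.28553384  0.13639575] wingtop [ 0.56326105 -0.2920075   0.16310459]
```

View pics/fit.png

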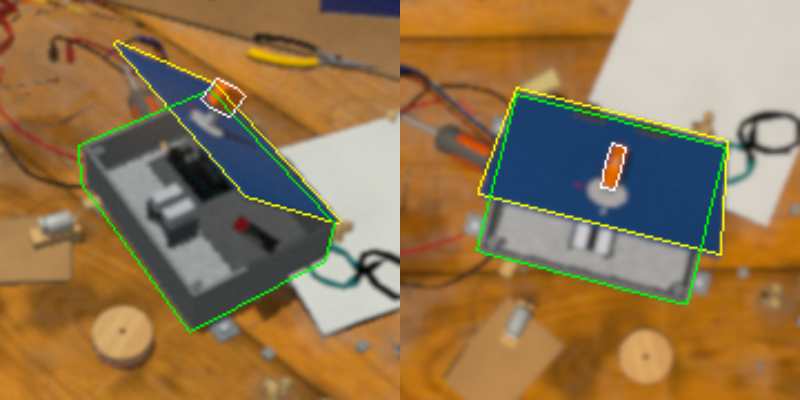

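The overlay matches well: yaw −0.256, cover at 0.764 rad. I'll align the tool with the box axes, so tool x = −box x and tool y = box y, then travel with the jaw shut.

Request:
step_arm(
  series=[
    {"turn": -0.09, "jaw": 1},
    {"turn": -0.09, "jaw": 1},
    {"dx": -25, "dy": -28, "jaw": 1},
    {"dx": -25, "dy": -28, "jaw": 1},
    {"dx": -25, "dy": -28, "jaw": 1},
    {"dx": -25, "dy": -28, "jaw": 1},
    {"dx": -25, "dy": -28, "jaw": 1},
    {"dx": -25, "dy": -28, "jaw": 1},
    {"dx": -25, "dy": -28, "jaw": 1},
    {"dx": -25, "dy": -28, "jaw": 1},
    {"dx": -25, "dy": -28, "jaw": 1},
    {"dx": -25, "dy": -28, "jaw": 1},
    {"dx": -15, "dy": -35, "jaw": 1},
    {"dx": -15, "dy": -35, "jaw": 1},
    {"dx": -15, "dy": -35, "jaw": 1},
    {"dx": -15, "dy": -35, "jaw": 1},
    {"dx": -15, "dy": -35, "jaw": 1},
    {"dx": -15, "dy": -35, "jaw": 1},
    {"dx": -15, "dy": -35, "jaw": 1},
    {"dx": -15, "dy": -35, "jaw": 1},
  ],
  grip_force=30,
)

```text
$.series[0]: bad value
```

```bash
cat > loc.py <<'E'
from fit import *
def loc():
    s=manip.observe(); x,y,a,_=np.load("pose.npy"); R=np.array(s["tcp_rot"]); P=np.array(s["tool_pos"])-[x,y,0]
    c,n=np.cos(a),np.sin(a); L=[P[0]*c+P[1]*n,-P[0]*n+P[1]*c,P[2]]
    yaw=np.arctan2(R[1,1],R[0,1])-a-np.pi/2
    F=s["contact_force"]
    print("t",round(s["t"],2),"local mm",(np.array(L)*1000).round(1),"tool yaw rel",round((yaw+np.pi)%(2*np.pi)-np.pi,3),"F",np.round(F,1),"T",np.round(s["wrist_torque"],2),"open",round(s["opening"],3),"grip",round(s["gripper_force"],1),"q7",round(s["joint_positions"][6],1)); return s,L
if __name__=="__main__": loc()
E
python3 loc.py
```

```text
t 1.2 local mm [-473.3  804.2  231.3] tool yaw rel -0.18 F [ 0.  -0.3 -0.2] T [-0.06 -0.04 -0.04] open 1.002 grip 0.0 q7 -4.7
```

Request:
step_arm(
  series=[
    {"dx": 0, "dy": 0, "dz": 0, "turn": -0.09, "jaw": 1},
    {"dx": 0, "dy": 0, "dz": 0, "turn": -0.09, "jaw": 1},
  ],
  grip_force=30,
)

```text
t: 1.37
tool_pos: [0.2848, 0.612, 0.2314]
tcp_rot: [[-0.969, 0.249, 0.0], [0.249, 0.969, -0.0], [-0.0, 0.0, -1.0]]
contact_force: [0.8, -0.5, 1.0]
opening: 0.748
gripper_force: 0.0
```

Request:
step_arm(
  series=[
    {"dx": -25, "dy": -28, "dz": 0, "turn": 0, "jaw": 1},
    {"dx": -25, "dy": -28, "dz": 0, "turn": 0, "jaw": 1},
    {"dx": -25, "dy": -28, "dz": 0, "turn": 0, "jaw": 1},
    {"dx": -25, "dy": -28, "dz": 0, "turn": 0, "jaw": 1},
    {"dx": -25, "dy": -28, "dz": 0, "turn": 0, "jaw": 1},
    {"dx": -25, "dy": -28, "dz": 0, "turn": 0, "jaw": 1},
    {"dx": -25, "dy": -28, "dz": 0, "turn": 0, "jaw": 1},
    {"dx": -25, "dy": -28, "dz": 0, "turn": 0, "jaw": 1},
    {"dx": -25, "dy": -28, "dz": 0, "turn": 0, "jaw": 1},
    {"dx": -25, "dy": -28, "dz": 0, "turn": 0, "jaw": 1},
    {"dx": -15, "dy": -35, "dz": 0, "turn": 0, "jaw": 1},
    {"dx": -15, "dy": -35, "dz": 0, "turn": 0, "jaw": 1},
    {"dx": -15, "dy": -35, "dz": 0, "turn": 0, "jaw": 1},
    {"dx": -15, "dy": -35, "dz": 0, "turn": 0, "jaw": 1},
    {"dx": -15, "dy": -35, "dz": 0, "turn": 0, "jaw": 1},
    {"dx": -15, "dy": -35, "dz": 0, "turn": 0, "jaw": 1},
    {"dx": -15, "dy": -35, "dz": 0, "turn": 0, "jaw": 1},
    {"dx": -15, "dy": -35, "dz": 0, "turn": 0, "jaw": 1},
    {"dx": 0, "dy": 0, "dz": 0, "turn": 0, "jaw": 1},
  ],
)

```text
t: 2.95
tool_pos: [0.5016, -0.0323, 0.2319]
tcp_rot: [[-0.964, 0.265, 0.002], [0.265, 0.964, -0.004], [-0.003, -0.003, -1.0]]
contact_force: [0.6, -1.0, 0.3]
opening: 0.0
gripper_force: 0.0
```

```bash
python3 loc.py
```

```text
t 2.95 local mm [-100.8  235.7  231.9] tool yaw rel -0.013 F [ 0.6 -1.   0.3] T [-0.03 -0.   -0.01] open 0.0 grip 0.0 q7 76.4
```

Request:
step_arm(
  series=[
    {"dx": -12, "dy": -27, "dz": 0, "turn": 0, "jaw": 1},
    {"dx": -12, "dy": -27, "dz": 0, "turn": 0, "jaw": 1},
    {"dx": -12, "dy": -27, "dz": 0, "turn": 0, "jaw": 1},
    {"dx": -12, "dy": -27, "dz": 0, "turn": 0, "jaw": 1},
    {"dx": -12, "dy": -27, "dz": 10, "turn": 0, "jaw": 1},
    {"dx": -12, "dy": -27, "dz": 20, "turn": 0, "jaw": 1},
    {"dx": -12, "dy": -27, "dz": 20, "turn": 0, "jaw": 1},
    {"dx": 0, "dy": 0, "dz": 0, "turn": 0, "jaw": 1},
  ],
)

```text
t: 3.62
tool_pos: [0.5321, -0.2334, 0.1779]
tcp_rot: [[-0.965, 0.261, -0.006], [0.261, 0.965, -0.003], [0.005, -0.004, -1.0]]
contact_force: [-0.6, -0.2, 0.2]
opening: -0.002
gripper_force: 0.0
```

```bash
python3 - <<'E'
from loc import *
loc(); p=grab("scene"); cv2.imwrite("pics/s1.png",cv2.resize(p["pixels"][80:300,220:460],None,fx=2.4,fy=2.4))
E
```

```text
t 3.62 local mm [-20.5  48.8 177.9] tool yaw rel -0.008 F [-0.6 -0.2  0.2] T [-0.02  0.03 -0.  ] open -0.002 grip 0.0 q7 102.2
```

View pics/s1.png

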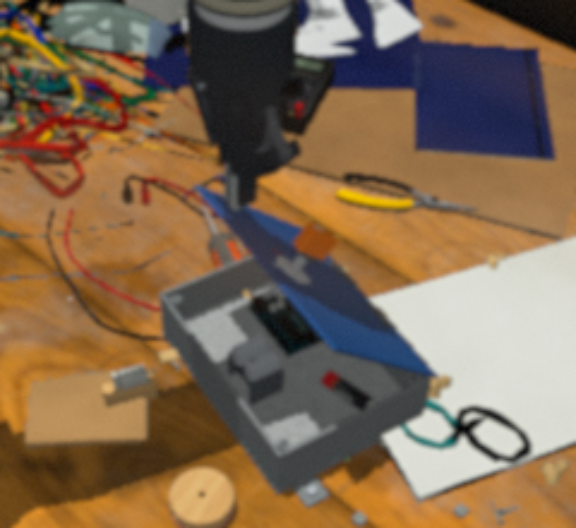

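Fingertips sit just above the cover near its free edge (crop ≈(240,200)), clear of the wing at (315,240). I'll press along the arc.

Request:
step_arm(
  series=[
    {"dx": -4, "dy": 0, "dz": 7, "turn": 0, "jaw": 1},
    {"dx": -3, "dy": 0, "dz": 7, "turn": 0, "jaw": 1},
    {"dx": 0, "dy": 0, "dz": 7, "turn": 0, "jaw": 1},
    {"dx": 4, "dy": 0, "dz": 6, "turn": 0, "jaw": 1},
    {"dx": 4, "dy": 0, "dz": 6, "turn": 0, "jaw": 1},
    {"dx": 4, "dy": 0, "dz": 6, "turn": 0, "jaw": 1},
    {"dx": 4, "dy": 0, "dz": 6, "turn": 0, "jaw": 1},
    {"dx": 4, "dy": 0, "dz": 6, "turn": 0, "jaw": 1},
    {"dx": 3, "dy": 0, "dz": 6, "turn": 0, "jaw": 1},
    {"dx": 3, "dy": 0, "dz": 6, "turn": 0, "jaw": 1},
    {"dx": 2, "dy": 0, "dz": 6, "turn": 0, "jaw": 1},
    {"dx": 2, "dy": 0, "dz": 6, "turn": 0, "jaw": 1},
    {"dx": 2, "dy": 0, "dz": 6, "turn": 0, "jaw": 1},
    {"dx": 0, "dy": 0, "dz": 0, "turn": 0, "jaw": 1},
  ],
)

```text
t: 4.83
tool_pos: [0.5092, -0.2211, 0.0988]
tcp_rot: [[-0.967, 0.253, -0.003], [0.253, 0.967, 0.001], [0.003, -0.0, -1.0]]
contact_force: [-0.4, 0.0, 0.8]
opening: 0.001
gripper_force: 0.0
```

```bash
python3 loc.py
```

```text
t 4.83 local mm [-45.7  54.9  98.8] tool yaw rel -0.001 F [-0.4  0.   0.8] T [-0.    0.   -0.03] open 0.001 grip 0.0 q7 104.4
```

Request:
step_arm(
  series=[
    {"dx": 2, "dy": 0, "dz": 5, "turn": 0, "jaw": 1},
    {"dx": 1, "dy": 0, "dz": 5, "turn": 0, "jaw": 1},
    {"dx": 1, "dy": 0, "dz": 5, "turn": 0, "jaw": 1},
    {"dx": 0, "dy": 0, "dz": 5, "turn": 0, "jaw": 1},
    {"dx": 0, "dy": 0, "dz": 5, "turn": 0, "jaw": 1},
    {"dx": 0, "dy": 0, "dz": 5, "turn": 0, "jaw": 1},
    {"dx": 0, "dy": 0, "dz": 3, "turn": 0, "jaw": 1},
    {"dx": 0, "dy": 0, "dz": 0, "turn": 0, "jaw": 1},
  ],
)

```text
t: 5.5
tool_pos: [0.5062, -0.22, 0.0663]
tcp_rot: [[-0.967, 0.253, -0.001], [0.253, 0.967, 0.0], [0.001, 0.0, -1.0]]
contact_force: [0.3, -0.4, 1.1]
opening: -0.002
gripper_force: 0.0
```

```bash
python3 - <<'E'
from loc import *
loc(); p=grab("scene"); cv2.imwrite("pics/s2.png",cv2.resize(p["pixels"][120:300,240:440],None,fx=2.8,fy=2.8))
E
```

```text
t 5.5 local mm [-48.8  55.2  66.3] tool yaw rel -0.0 F [ 0.3 -0.4  1.1] T [-0.05 -0.05  0.01] open -0.002 grip 0.0 q7 105.5
```

View pics/s2.png

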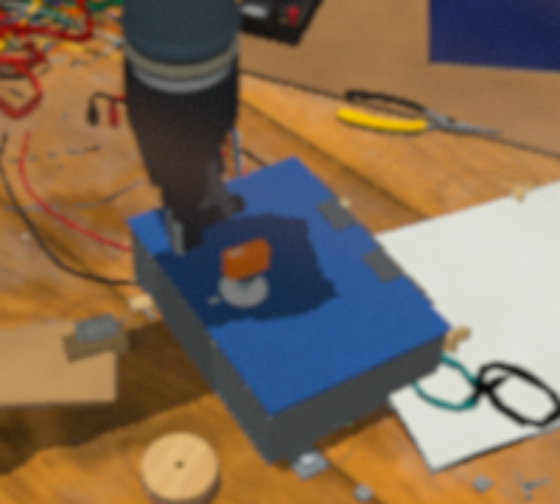

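The cover is nearly shut and follows the finger. I'll press the last few mm gently.

Request:
step_arm(
  series=[
    {"dx": 0, "dy": 0, "dz": 2, "turn": 0, "jaw": 1},
    {"dx": 0, "dy": 0, "dz": 2, "turn": 0, "jaw": 1},
    {"dx": 0, "dy": 0, "dz": 1, "turn": 0, "jaw": 1},
    {"dx": 0, "dy": 0, "dz": 1, "turn": 0, "jaw": 1},
    {"dx": 0, "dy": 0, "dz": 0, "turn": 0, "jaw": 1},
  ],
)

```text
t: 5.97
tool_pos: [0.5068, -0.2202, 0.0612]
tcp_rot: [[-0.967, 0.253, 0.0], [0.253, 0.967, -0.0], [-0.0, 0.0, -1.0]]
contact_force: [0.3, 0.2, -0.5]
opening: -0.001
gripper_force: 0.0
```

Request:
step_arm(
  series=[
    {"dx": 0, "dy": 0, "dz": 1, "turn": 0, "jaw": 1},
    {"dx": 0, "dy": 0, "dz": 1, "turn": 0, "jaw": 1},
    {"dx": 0, "dy": 0, "dz": 0, "turn": 0, "jaw": 1},
    {"dx": 0, "dy": 0, "dz": 0, "turn": 0, "jaw": 1},
  ],
)

```text
t: 6.3
tool_pos: [0.5067, -0.2202, 0.06]
tcp_rot: [[-0.967, 0.253, 0.0], [0.253, 0.967, 0.0], [-0.0, 0.0, -1.0]]
contact_force: [-1.4, 0.4, 7.0]
opening: 0.001
gripper_force: 3.4
```

Firm contact at z = 0.060, so it's shut. Next I rise and centre above the stud with the jaw part open.

Request:
step_arm(
  series=[
    {"dx": 0, "dy": 0, "dz": -20, "turn": 0, "jaw": 1},
    {"dx": 0, "dy": 0, "dz": -30, "turn": 0, "jaw": 1},
    {"dx": 0, "dy": 0, "dz": -30, "turn": 0, "jaw": 0},
    {"dx": -7, "dy": -27, "dz": -20, "turn": 0, "jaw": -0.2},
    {"dx": -7, "dy": -28, "dz": 0, "turn": 0, "jaw": -0.2},
    {"dx": 0, "dy": 0, "dz": 0, "turn": 0, "jaw": -0.2},
    {"dx": 0, "dy": 0, "dz": 0, "turn": 0, "jaw": -0.2},
    {"dx": 0, "dy": 0, "dz": 0, "turn": 0, "jaw": -0.2},
  ],
)

```text
t: 6.97
tool_pos: [0.5058, -0.2763, 0.1586]
tcp_rot: [[-0.967, 0.253, -0.001], [0.253, 0.967, 0.001], [0.001, 0.001, -1.0]]
contact_force: [0.2, -0.3, -0.6]
opening: 0.596
gripper_force: 0.0
```

```bash
python3 - <<'E'
from loc import *
s,L=loc(); ims=[]
x,y,a,_=np.load("pose.npy"); c,n=np.cos(a),np.sin(a); b=np.array([[c,n],[-n,c]])
for nme in("wrist","top","scene"):
    p=grab(nme); 
    if nme=="wrist": cv2.imwrite("pics/w1.png",p["pixels"])
    v=quads([x,y,a,0.]);
    for q in("stud_wing","stud"):
        for r in manip.regions_of(p,q)[:1]:
            X=onplane(p,r["point"],.095); print(nme,q,round(r["confidence"],2),r["point"],r["pixels"].sum(),"local",(b@(X[:2]-[x,y])*1000).round(1), "pred wing px",proj(p,v[2].mean(0)).round(1))
    hsv=cv2.cvtColor(p["pixels"],cv2.COLOR_BGR2HSV); o=((hsv[...,0]>3)&(hsv[...,0]<14)&(hsv[...,1]>170)&(hsv[...,2]>100)).astype(np.uint8)
    k,lab,st,ce=cv2.connectedComponentsWithStats(o)
    for i in range(1,k):
        if st[i,4]>60: print("  orange",st[i],ce[i].round(1))
E
```

```text
t 6.97 local mm [-35.1   0.7 158.6] tool yaw rel -0.0 F [ 0.2 -0.3 -0.6] T [ 0.06 -0.03  0.01] open 0.596 grip 0.0 q7 108.7
wrist stud_wing 0.85 [214.9, 314.2] 865 local [-36.   -2.1] pred wing px [317.5 211.5]
wrist stud 0.89 [216.8, 318.0] 950 local [-34.7   0.4] pred wing px [317.5 211.5]
  orange [308 192  19  52 659] [316.5 219.5]
  orange [449 224  35  13 231] [465.7 229.8]
  orange [445 247  37  11 231] [462.9 252.3]
  orange [453 257  86  42 181] [497.1 279.3]
  orange [115 105  23   7  83] [127.2 107.9]
  orange [142 130  34   9 108] [158.4 133.4]
  orange [127 137  60  81 718] [158.5 178.8]
  orange [246 148  20   8  61] [256.6 151.6]
  orange [ 11 157  15  12  76] [ 16.9 160.6]
  orange [268 156  17  20 115] [276.7 168. ]
  orange [221 159  22  21  95] [230.5 168.2]
  orange [ 13 183  29  11 110] [ 28.2 187.4]
  orange [194 199  79  24 304] [227.9 215. ]
  orange [114 213  21  10  86] [122.1 218.4]
  orange [ 14 215  74  32 330] [ 60.5 230.7]
  orange [ 31 242  32  11  90] [ 47.1 247.3]
scene stud_wing 0.21 [240.3, 272.7] 298 local [-153.9   -6.9] pred wing px [325.6 216.1]
scene stud 0.63 [213.3, 328.2] 184 local [-31.2  -3. ] pred wing px [325.6 216.1]
  orange [155 103  15  45 151] [163.1 127.5]
  orange [256 121  26  15  94] [268.  129.1]
  orange [191 129  44  21 192] [211.6 141.7]
  orange [222 131  35  31 214] [243.1 146.5]
  orange [169 137  16   8  64] [175.6 139.7]
  orange [249 186  37  24  75] [265.8 199.1]
  orange [320 208  15  13  92] [327.5 214.1]
```

View pics/w1.png

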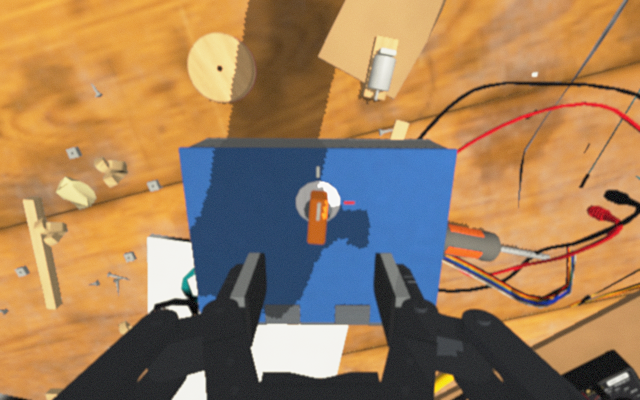

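The wrist view shows the wing at (317,218), within about 1 mm of the model and between the fingers. I'll descend and grip lightly first.

Request:
step_arm(
  series=[
    {"dx": 0, "dy": -0.5, "dz": 15, "turn": 0, "jaw": -0.2},
    {"dx": 0, "dy": 0, "dz": 15, "turn": 0, "jaw": -0.2},
    {"dx": 0, "dy": 0, "dz": 15, "turn": 0, "jaw": -0.2},
    {"dx": 0, "dy": 0, "dz": 15, "turn": 0, "jaw": -0.2},
    {"dx": 0, "dy": 0, "dz": 10, "turn": 0, "jaw": -0.2},
    {"dx": 0, "dy": 0, "dz": 8, "turn": 0, "jaw": -0.2},
    {"dx": 0, "dy": 0, "dz": 0, "turn": 0.03, "jaw": -0.2},
    {"dx": 0, "dy": 0, "dz": 0, "turn": 0, "jaw": 1},
    {"dx": 0, "dy": 0, "dz": 0, "turn": 0, "jaw": 1},
    {"dx": 0, "dy": 0, "dz": 0, "turn": 0, "jaw": 1},
    {"dx": 0, "dy": 0, "dz": 0, "turn": 0, "jaw": 1},
    {"dx": 0, "dy": 0, "dz": 0, "turn": 0, "jaw": 1},
    {"dx": 0, "dy": 0, "dz": 0, "turn": 0, "jaw": 1},
  ],
  grip_force=20,
)

```text
t: 8.5
tool_pos: [0.5067, -0.2781, 0.082]
tcp_rot: [[-0.959, 0.282, 0.002], [0.282, 0.959, -0.001], [-0.002, -0.001, -1.0]]
contact_force: [0.9, -1.4, 2.0]
opening: 0.136
gripper_force: 26.5
```

```bash
python3 loc.py
```

```text
t 8.5 local mm [-33.7  -0.9  82. ] tool yaw rel -0.03 F [ 0.9 -1.4  2. ] T [-0.3  -0.16 -0.  ] open 0.136 grip 26.5 q7 109.7
```

Request:
step_arm(
  series=[
    {"dx": 0, "dy": 0, "dz": 0, "turn": 0, "jaw": 1},
    {"dx": 0, "dy": 0, "dz": 1, "turn": 0, "jaw": 1},
    {"dx": 0, "dy": 0, "dz": 1, "turn": 0, "jaw": 1},
    {"dx": 0, "dy": 0, "dz": 1, "turn": 0, "jaw": 1},
    {"dx": 0, "dy": 0, "dz": 1, "turn": 0, "jaw": 1},
    {"dx": 0, "dy": 0, "dz": 1, "turn": 0, "jaw": 1},
    {"dx": 0, "dy": 0, "dz": 0, "turn": 0, "jaw": 1},
    {"dx": 0, "dy": 0, "dz": 0, "turn": 0, "jaw": 1},
  ],
  grip_force=60,
)

```text
t: 9.17
tool_pos: [0.5067, -0.278, 0.0766]
tcp_rot: [[-0.959, 0.282, 0.001], [0.282, 0.959, -0.001], [-0.002, -0.001, -1.0]]
contact_force: [2.1, -3.1, 4.9]
opening: 0.123
gripper_force: 64.6
```

```bash
python3 loc.py
```

```text
t 9.17 local mm [-33.8  -0.8  76.6] tool yaw rel -0.03 F [ 2.1 -3.1  4.9] T [-0.72 -0.57 -0.09] open 0.123 grip 64.6 q7 109.9
```

Request:
step_arm(
  series=[
    {"dx": 0, "dy": 0, "dz": 0.5, "turn": 0, "jaw": 1},
    {"dx": 0, "dy": 0, "dz": 0, "turn": 0, "jaw": 1},
    {"dx": 0, "dy": 0, "dz": 0, "turn": 0, "jaw": 1},
  ],
)

```text
t: 9.42
tool_pos: [0.5067, -0.278, 0.0761]
tcp_rot: [[-0.959, 0.282, 0.001], [0.282, 0.959, -0.001], [-0.002, -0.001, -1.0]]
contact_force: [2.4, -3.4, 4.7]
opening: 0.124
gripper_force: 64.7
```

Request:
step_arm(
  series=[
    {"dx": 0, "dy": 0, "dz": 0.3, "turn": 0, "jaw": 1},
    {"dx": 0, "dy": 0, "dz": 0, "turn": 0, "jaw": 1},
    {"dx": 0, "dy": 0, "dz": 0, "turn": 0, "jaw": 1},
  ],
)

```text
t: 9.67
tool_pos: [0.5067, -0.278, 0.0758]
tcp_rot: [[-0.959, 0.282, 0.001], [0.282, 0.959, -0.001], [-0.002, -0.001, -1.0]]
contact_force: [3.0, -3.4, 5.0]
opening: 0.126
gripper_force: 64.7
```

Request:
step_arm(
  series=[
    {"dx": 0, "dy": 0, "dz": 0.5, "turn": 0, "jaw": 1},
    {"dx": 0, "dy": 0, "dz": 0, "turn": 0, "jaw": 1},
    {"dx": 0, "dy": 0, "dz": 0, "turn": 0, "jaw": 1},
  ],
)

```text
t: 9.92
tool_pos: [0.5067, -0.278, 0.0753]
tcp_rot: [[-0.959, 0.282, 0.001], [0.282, 0.959, -0.001], [-0.002, -0.001, -1.0]]
contact_force: [3.4, -4.1, 5.3]
opening: 0.12
gripper_force: 64.7
```

Request:
step_arm(
  series=[
    {"dx": 0, "dy": 0, "dz": 0.5, "turn": 0, "jaw": 1},
    {"dx": 0, "dy": 0, "dz": 0, "turn": 0, "jaw": 1},
    {"dx": 0, "dy": 0, "dz": 0, "turn": 0, "jaw": 1},
  ],
)

```text
t: 10.17
tool_pos: [0.5067, -0.278, 0.0751]
tcp_rot: [[-0.959, 0.282, 0.001], [0.282, 0.959, -0.001], [-0.002, -0.0, -1.0]]
contact_force: [2.1, -4.2, 7.5]
opening: 0.122
gripper_force: 65.1
```

Request:
step_arm(
  series=[
    {"dx": 0, "dy": 0, "dz": 0.5, "turn": 0, "jaw": 1},
    {"dx": 0, "dy": 0, "dz": 0, "turn": 0, "jaw": 1},
    {"dx": 0, "dy": 0, "dz": 0, "turn": 0, "jaw": 1},
  ],
)

```text
t: 10.42
tool_pos: [0.5067, -0.278, 0.0751]
tcp_rot: [[-0.959, 0.282, 0.002], [0.282, 0.959, -0.001], [-0.002, -0.0, -1.0]]
contact_force: [0.7, -2.9, 10.5]
opening: 0.117
gripper_force: 65.6
```

Firm stop felt at about 6.9 mm in (10.5 N total). I'll try a small turn and watch the torque.

Request:
step_arm(
  series=[
    {"dx": 0, "dy": 0, "dz": 0, "turn": 0.04, "jaw": 1},
    {"dx": 0, "dy": 0, "dz": 0, "turn": 0.04, "jaw": 1},
    {"dx": 0, "dy": 0, "dz": 0, "turn": 0.03, "jaw": 1},
    {"dx": 0, "dy": 0, "dz": 0, "turn": 0, "jaw": 1},
  ],
)

```text
t: 10.75
tool_pos: [0.5067, -0.278, 0.0751]
tcp_rot: [[-0.922, 0.387, 0.002], [0.387, 0.922, -0.001], [-0.002, -0.0, -1.0]]
contact_force: [2.2, -3.4, 10.6]
opening: 0.122
gripper_force: 65.5
```

```bash
python3 loc.py
```

```text
t 10.75 local mm [-33.7  -0.8  75.1] tool yaw rel -0.141 F [ 2.2 -3.4 10.6] T [-0.73 -0.36  0.01] open 0.122 grip 65.5 q7 104.7
```

Request:
step_arm(
  series=[
    {"dx": 0, "dy": 0, "dz": 0, "turn": 0.05, "jaw": 1},
    {"dx": 0, "dy": 0, "dz": 0, "turn": 0.05, "jaw": 1},
    {"dx": 0, "dy": 0, "dz": 0, "turn": 0.05, "jaw": 1},
    {"dx": 0, "dy": 0, "dz": 0, "turn": 0, "jaw": 1},
  ],
)

```text
t: 11.08
tool_pos: [0.5068, -0.278, 0.0751]
tcp_rot: [[-0.854, 0.521, 0.002], [0.521, 0.854, -0.001], [-0.002, 0.0, -1.0]]
contact_force: [1.6, -3.4, 10.3]
opening: 0.122
gripper_force: 65.5
```

```bash
python3 loc.py
```

```text
t 11.08 local mm [-33.7  -0.7  75.1] tool yaw rel -0.292 F [ 1.6 -3.4 10.3] T [-0.7  -0.36  0.04] open 0.122 grip 65.5 q7 97.6
```

Free turning. Continuing.

Request:
step_arm(
  series=[
    {"dx": 0, "dy": 0, "dz": 0, "turn": 0.07, "jaw": 1},
    {"dx": 0, "dy": 0, "dz": 0, "turn": 0.07, "jaw": 1},
    {"dx": 0, "dy": 0, "dz": 0, "turn": 0.07, "jaw": 1},
    {"dx": 0, "dy": 0, "dz": 0, "turn": 0.07, "jaw": 1},
    {"dx": 0, "dy": 0, "dz": 0, "turn": 0.07, "jaw": 1},
    {"dx": 0, "dy": 0, "dz": 0, "turn": 0.07, "jaw": 1},
    {"dx": 0, "dy": 0, "dz": 0, "turn": 0.07, "jaw": 1},
    {"dx": 0, "dy": 0, "dz": 0, "turn": 0, "jaw": 1},
  ],
)

```text
t: 11.75
tool_pos: [0.5068, -0.278, 0.075]
tcp_rot: [[-0.508, 0.862, 0.002], [0.862, 0.508, -0.001], [-0.002, 0.001, -1.0]]
contact_force: [1.4, -2.7, 11.1]
opening: 0.124
gripper_force: 65.6
```

```bash
python3 loc.py
```

```text
t 11.75 local mm [-33.7  -0.7  75. ] tool yaw rel -0.783 F [ 1.4 -2.7 11.1] T [-0.65 -0.34 -0.  ] open 0.124 grip 65.6 q7 74.7
```

Request:
step_arm(
  series=[
    {"dx": 0, "dy": 0, "dz": 0, "turn": 0.07, "jaw": 1},
    {"dx": 0, "dy": 0, "dz": 0, "turn": 0.07, "jaw": 1},
    {"dx": 0, "dy": 0, "dz": 0, "turn": 0.07, "jaw": 1},
    {"dx": 0, "dy": 0, "dz": 0, "turn": 0.07, "jaw": 1},
    {"dx": 0, "dy": 0, "dz": 0, "turn": 0.07, "jaw": 1},
    {"dx": 0, "dy": 0, "dz": 0, "turn": 0.07, "jaw": 1},
    {"dx": 0, "dy": 0, "dz": 0, "turn": 0.07, "jaw": 1},
    {"dx": 0, "dy": 0, "dz": 0, "turn": 0.07, "jaw": 1},
    {"dx": 0, "dy": 0, "dz": 0, "turn": 0.07, "jaw": 1},
    {"dx": 0, "dy": 0, "dz": 0, "turn": 0, "jaw": 1},
  ],
)

```text
t: 12.58
tool_pos: [0.5068, -0.2781, 0.075]
tcp_rot: [[0.098, 0.995, 0.002], [0.995, -0.098, -0.001], [-0.001, 0.002, -1.0]]
contact_force: [1.7, -3.3, 10.9]
opening: 0.122
gripper_force: 65.7
```

```bash
python3 loc.py
```

```text
t 12.58 local mm [-33.6  -0.8  75. ] tool yaw rel -1.413 F [ 1.7 -3.3 10.9] T [-0.65 -0.42 -0.03] open 0.122 grip 65.7 q7 45.6
```

Request:
step_arm(
  series=[
    {"dx": 0, "dy": 0, "dz": 0, "turn": 0.04, "jaw": 1},
    {"dx": 0, "dy": 0, "dz": 0, "turn": 0.04, "jaw": 1},
    {"dx": 0, "dy": 0, "dz": 0, "turn": 0.02, "jaw": 1},
    {"dx": 0, "dy": 0, "dz": 0, "turn": 0, "jaw": 1},
  ],
)

```text
t: 12.92
tool_pos: [0.5068, -0.2781, 0.075]
tcp_rot: [[0.195, 0.981, 0.002], [0.981, -0.195, -0.001], [-0.0, 0.002, -1.0]]
contact_force: [0.9, -3.0, 10.3]
opening: 0.121
gripper_force: 65.6
```

```bash
python3 loc.py
```

```text
t 12.92 local mm [-33.6  -0.8  75. ] tool yaw rel -1.512 F [ 0.9 -3.  10.3] T [-0.7  -0.39 -0.01] open 0.121 grip 65.6 q7 41.1
```

Turned to about 1.51. I'll let it rise into the notch while still guided.

Request:
step_arm(
  series=[
    {"dx": 0, "dy": 0, "dz": -0.5, "turn": 0, "jaw": 1},
    {"dx": 0, "dy": 0, "dz": -0.5, "turn": 0, "jaw": 1},
    {"dx": 0, "dy": 0, "dz": -0.5, "turn": 0, "jaw": 1},
    {"dx": 0, "dy": 0, "dz": -0.5, "turn": 0, "jaw": 1},
    {"dx": 0, "dy": 0, "dz": -0.5, "turn": 0, "jaw": 1},
    {"dx": 0, "dy": 0, "dz": -0.5, "turn": 0, "jaw": 1},
    {"dx": 0, "dy": 0, "dz": -0.4, "turn": 0, "jaw": 1},
    {"dx": 0, "dy": 0, "dz": 0, "turn": 0, "jaw": 1},
  ],
)

```text
t: 13.58
tool_pos: [0.5068, -0.278, 0.0776]
tcp_rot: [[0.194, 0.981, 0.002], [0.981, -0.194, -0.001], [-0.001, 0.002, -1.0]]
contact_force: [3.5, -4.2, 2.9]
opening: 0.12
gripper_force: 64.5
```

```bash
python3 loc.py
```

```text
t 13.58 local mm [-33.6  -0.8  77.6] tool yaw rel -1.511 F [ 3.5 -4.2  2.9] T [-1.01 -0.89 -0.  ] open 0.12 grip 64.5 q7 40.9
```

Held by the notch (force below the spring value). Releasing and rising.

Request:
step_arm(
  series=[
    {"dx": 0, "dy": 0, "dz": 0, "turn": 0, "jaw": 0.3},
    {"dx": 0, "dy": 0, "dz": 0, "turn": 0, "jaw": 0.1},
    {"dx": 0, "dy": 0, "dz": 0, "turn": 0, "jaw": 0},
    {"dx": 0, "dy": 0, "dz": 0, "turn": 0, "jaw": 0},
    {"dx": 0, "dy": 0, "dz": -10, "turn": 0, "jaw": 0},
    {"dx": 0, "dy": 0, "dz": -20, "turn": 0, "jaw": 0},
    {"dx": 0, "dy": 0, "dz": -30, "turn": 0, "jaw": 0},
    {"dx": 0, "dy": 0, "dz": -30, "turn": 0, "jaw": 0},
    {"dx": 0, "dy": 0, "dz": 0, "turn": 0, "jaw": 0},
    {"dx": 0, "dy": 0, "dz": 0, "turn": 0, "jaw": 0},
  ],
)

```text
t: 14.42
tool_pos: [0.5068, -0.2778, 0.1694]
tcp_rot: [[0.194, 0.981, 0.003], [0.981, -0.194, -0.0], [0.0, 0.003, -1.0]]
contact_force: [0.1, 0.6, -1.3]
opening: 0.506
gripper_force: 0.0
```

```bash
python3 - <<'E'
from loc import *
loc(); p=grab("wrist"); q=grab("scene")
for i in manip.regions_of(p,"stud_wing")[:1]: print(i["confidence"],cv2.minAreaRect(np.argwhere(i["pixels"])[:,::-1].astype(np.float32)))
cv2.imwrite("pics/end.png",np.hstack([cv2.resize(p["pixels"][100:340,180:460],(400,343)),cv2.resize(q["pixels"][140:300,240:427],(400,343))]))
E
```

```text
t 14.42 local mm [-33.7  -0.5 169.4] tool yaw rel -1.51 F [ 0.1  0.6 -1.3] T [-0.01  0.02 -0.02] open 0.506 grip 0.0 q7 35.7
0.61 ((318.85723876953125, 207.9959259033203), (17.649940490722656, 50.32231903076172), 1.6365771293640137)
```

View pics/end.png

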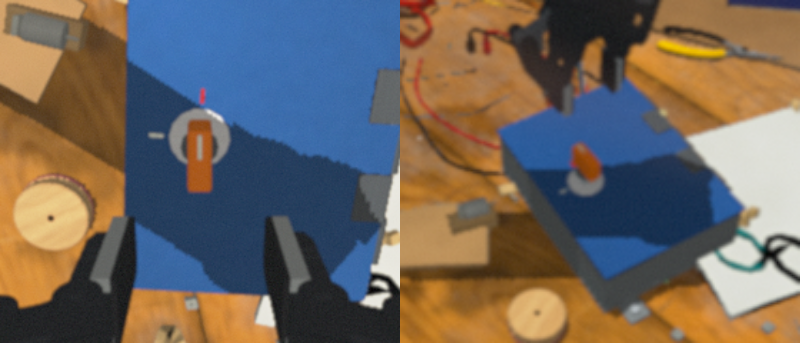

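The cover is flat. The wing lies parallel to the hinge line, pointing at the red mark (left crop ≈(200,155)). The motor and pulley are undisturbed, and the gripper is clear.

```bash
python3 -c "
from cell import manip
print(manip.finish_job())"
```

```text
the job is handed in; nothing more can be done
None
```

I shut the cover, pushed the stud in to its stop (about 11 N total), turned it clockwise to about 1.51 rad and released it into its notch. I kept clear of the motor, screwdriver and pulley, and handed the job in at about 14.5 s; no verdict came back.

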